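Load two chill balls through the sprung hatch

ROBOT

A 7-joint arm with a two-finger parallel gripper is mounted at the origin on the work surface. World frame = base frame: x ahead of the robot, y to its left, z up, the work surface at z = 0. Lengths are in mm, angles in rad, forces in N, time in s.
With the tool pointing down it reaches from about 400 to 875 mm from the base axis. Payload 19.3 kg.
Tool frame: the origin (TCP) lies at the very end of the fingers, on their centre line; the grasp point (between the pads) lies 19 mm behind it (grip_point_offset is the z of the grasp point in the tool frame, in mm); z points along the fingers, y is the line along which they close (so a half turn about z gives the same grasp; the last joint's range is limited). The gripper opens to 85 mm and grips with 20 to 120 N. Pads are 22 mm wide; open, the fingers measure 114 mm over their backs; the gripper's body (76 mm by 85 mm) begins 54 mm behind the grasp point. The pads swing forward as they close: fully open they stand 13 mm farther back than shut.
Start: joints at [-1.291, 0.521, -0.036, 1.599, 0.021, 1.021, -0.113], TCP at [214.212, 587.135, 231.291] pointing down, gripper open.
Joint ranges: [-2.91, 2.91], [-0.3, 2.13], [-1.5, 1.42], [0.17, 2.43], [-1.26, 4.41], [0.16, 1.93], [-2.52, 2.52]. Speed limits (rad/s): [1.89, 1.89, 2.39, 2.39, 3.01, 3.01, 3.01].

INTERFACE

Orientations are given as a 3x3 rotation matrix whose columns are the frame's x, y, z axes.
In Python, from workcell import movep, movel, goto_joints, open_gripper, clamp, wait, inverse_kinematics, read_state, camera, PlanningError, finish_job, grip_point_offset gives the robot as it stands. Calls block until the motion is done:
- movep(position, orientation): joint-space move of the TCP to a pose.
- movel(position, frame=None, max_speed=150, guard=None): straight line of the TCP; frame=None keeps the orientation; max_speed is the mean speed in mm/s. With guard (N) it stops when the force on the tool has changed by that much, and returns True; else False.
- goto_joints(angles): joint-space move.
- open_gripper() and clamp(): open the fingers fully, or close them until they stop; the grip force is fixed at half the most.
- wait(seconds).
- inverse_kinematics(position, orientation): joint angles nearest the present ones, or None.
- read_state(): the state.
- camera(name): name is "side" or "top"; returns a dict with "image" (384x512x3 uint8, blue, green, red), "range_z" (384x512 float32, mm along the optical axis (not along the pixel's ray), 0 where there is no reading), "fx", "fy", "cx", "cy" (pixels), "cam_to_world" (4x4, takes a point from camera to world coordinates). Camera axes: x right, y up, looking along -z (the intrinsics and any distortion apply to the point x, -y, -z); pixel columns grow to the right and rows downward; lengths in mm; the calibration is good to about 2 mm. A picture is of the moment at which its call begins.
A pose or a line that the arm cannot do raises PlanningError and nothing moves.
- finish_job(): hands the job in; it is judged then, once.
The state is a dict: "time": time; "qpos": joint angles; "qvel": joint speeds; "joint_efforts": joint torques, N m; "eef_pos": TCP position; "tool_rot": TCP orientation; "ft_force": force on the tool from outside, world axes, zero at the start; "torque": the same for the moment, N m; "finger_gap": finger opening in mm; "gripper_force": force on a finger pad.
Only numpy, scipy, OpenCV 4.12 (cv2) and the standard library are available. Lean on these libraries where they do the work, as an engineer would, in place of code of your own. Each camera call takes 0.05 s, during which the arm holds its last target. There are 200 camera calls.

TASK

Using the one-ball spoon, bring two of the three steel balls from the tray into the magazine box, one at a time: scoop up one ball and lift it well clear of the tray, push the sprung roof hatch open with the spoon, tip the ball in, and take the spoon out so that the hatch swings shut before you fetch the next. Leave the third ball in the tray, do not touch the balls with the gripper, spill any or disturb the other things on the bench, and finally lay the spoon back on its rest as you found it.

Things in the scene. Friction and masses are not known exactly. Their poses are not given: they have to be found in the camera images.
- ball_a_center (a point): centre of one of three identical polished steel balls, 20 mm diameter, 33 g, which roll easily; at the start they lie some 30 to 55 mm apart in a row along the tray's far wall
- ball_b_center (a point): centre of one of three identical polished steel balls, 20 mm diameter, 33 g, which roll easily; at the start they lie some 30 to 55 mm apart in a row along the tray's far wall
- ball_c_center (a point): centre of one of three identical polished steel balls, 20 mm diameter, 33 g, which roll easily; at the start they lie some 30 to 55 mm apart in a row along the tray's far wall
- tray: fixed dark steel tray, 110 (x) by 150 (y) mm, walls 5 mm thick; inside x -50 to +50, y -70 to +70 mm. Origin: centre of its underside, on the bench. Floor slopes down 4 degrees to the vertical +x wall (floor height 15 mm at x = -50, 8 mm at x = +50), so balls roll to that wall. Wall tops: +x 34 mm, sides 30 mm, -x 18 mm
- spoon_pocket (a point): centre of a ball seated in the spoon's pocket, 12 mm above the spoon's flat underside; x to the nose, z up. Slid along the tray floor under a ball at the wall until the nose meets the wall (a few N), the ball rides over the lip into the pocket. It stays in while the spoon is within 25 degrees of level and rolls out over the nose when that is dipped over 35 degrees
- spoon_grip (a point): point on the centre line of the straight boxwood handle near the spoon's balance, 88 mm behind (-x) and 53 mm above spoon_pocket, same axes. The handle is a bar 14 mm wide (y), 18 mm high (z), 100 mm long, at x = -150 to -50 mm of the pocket; a brass neck slopes from its front end down to the pocket's back
- spoon: the loose brass spoon, about 90 g; origin on its underside below the pocket's centre, x to the nose. Pocket for one ball: floor 2 mm thick, 27 mm wide outside, cheeks 11 mm high, back wall 16 mm high at x = -13 mm. Its front lip, 3.6 mm above the underside at x = +6, ramps down to a thin nose at x = +14 mm, 25 mm wide, level with the underside
- rest_place (a point): where spoon_pocket is when the spoon lies on its rest, axes as the spoon's. The fixed wooden rest is a board 6 mm thick, 60 mm wide, from x = -155 to +30 mm of this point, its top 12 mm below it, and a block at x = -149 to -123 whose top, 62 mm above the bench, carries the handle's rear end between two cheeks 34 mm apart, 73.5 mm above the bench
- box: fixed grey box with clear far wall and far roof part, closed but for the hatch. Origin on the bench below the hatch's centre. Outside x -45 to +95, y -49 to +49 mm, roof top 95 mm above the bench, 3 mm thick. Hatch opening x -36 to +36, y -34 to +34 mm. Inner floor slopes from 24 mm height at -x to 8 mm at +x: balls roll to the +x end
- hatch (a joint): sprung hatch, a brass plate 69 (x) by 66 (y) by 2 mm flush in the box roof, hinged along its -x edge (box x = -36 mm, z = 93.5 mm). Rad: 0 shut, up to 1.2 as its +x edge is pushed down into the box. The spring shuts it: 0.06 N m when shut (a ball's weight does not open it), 0.14 at 0.8 rad, 2 to 3 N near its free edge
- hatch_edge (a point): middle of the hatch's free +x edge
- weight_big: cast iron weight, 64 mm diameter, 54 mm high with its loop; bystander, origin under its centre
- weight_small: cast iron weight, 52 mm diameter, 50 mm high with its loop; bystander, origin under its centre
- corebox: orange resin core box half, 90 by 130 by 42 mm; bystander, origin under its centre
- rammer: turned boxwood rammer standing upright, 52 mm diameter, 150 mm high; bystander, origin under its centre
Not all that is in view belongs to the job. Several things look just like the tray: the one meant starts nearest to the robot's base.

How it is judged (in metres and radians):
On the way, in this order (a step that is already met when the one before it is completed fails the run):
1. one ball rides in the spoon's pocket, lifted more than 70 mm above the bench (((distance between ball_a_center and spoon_pocket below 0.006 m and height (world z) of ball_a_center above 0.07 m) or (distance between ball_b_center and spoon_pocket below 0.006 m and height (world z) of ball_b_center above 0.07 m) or (distance between ball_c_center and spoon_pocket below 0.006 m and height (world z) of ball_c_center above 0.07 m))), for 0.2 s.
2. exactly one ball is in the box and the hatch is shut ((((x of ball_a_center in the frame of box between -0.042 and 0.092 m and y of ball_a_center in the frame of box between -0.046 and 0.046 m and z of ball_a_center in the frame of box between 0.012 and 0.07 m) and value of joint hatch below 0.06 rad and not (x of ball_b_center in the frame of box between -0.042 and 0.092 m and y of ball_b_center in the frame of box between -0.046 and 0.046 m and z of ball_b_center in the frame of box between 0.012 and 0.07 m) and not (x of ball_c_center in the frame of box between -0.042 and 0.092 m and y of ball_c_center in the frame of box between -0.046 and 0.046 m and z of ball_c_center in the frame of box between 0.012 and 0.07 m)) or ((x of ball_b_center in the frame of box between -0.042 and 0.092 m and y of ball_b_center in the frame of box between -0.046 and 0.046 m and z of ball_b_center in the frame of box between 0.012 and 0.07 m) and value of joint hatch below 0.06 rad and not (x of ball_a_center in the frame of box between -0.042 and 0.092 m and y of ball_a_center in the frame of box between -0.046 and 0.046 m and z of ball_a_center in the frame of box between 0.012 and 0.07 m) and not (x of ball_c_center in the frame of box between -0.042 and 0.092 m and y of ball_c_center in the frame of box between -0.046 and 0.046 m and z of ball_c_center in the frame of box between 0.012 and 0.07 m)) or ((x of ball_c_center in the frame of box between -0.042 and 0.092 m and y of ball_c_center in the frame of box between -0.046 and 0.046 m and z of ball_c_center in the frame of box between 0.012 and 0.07 m) and value of joint hatch below 0.06 rad and not (x of ball_a_center in the frame of box between -0.042 and 0.092 m and y of ball_a_center in the frame of box between -0.046 and 0.046 m and z of ball_a_center in the frame of box between 0.012 and 0.07 m) and not (x of ball_b_center in the frame of box between -0.042 and 0.092 m and y of ball_b_center in the frame of box between -0.046 and 0.046 m and z of ball_b_center in the frame of box between 0.012 and 0.07 m)))), for 0.2 s.
3. another ball rides in the spoon's pocket, lifted more than 70 mm above the bench (((distance between ball_a_center and spoon_pocket below 0.006 m and height (world z) of ball_a_center above 0.07 m) or (distance between ball_b_center and spoon_pocket below 0.006 m and height (world z) of ball_b_center above 0.07 m) or (distance between ball_c_center and spoon_pocket below 0.006 m and height (world z) of ball_c_center above 0.07 m))), for 0.2 s.
4. two balls are in the box, one is in the tray and the hatch is shut ((((x of ball_b_center in the frame of box between -0.042 and 0.092 m and y of ball_b_center in the frame of box between -0.046 and 0.046 m and z of ball_b_center in the frame of box between 0.012 and 0.07 m) and (x of ball_c_center in the frame of box between -0.042 and 0.092 m and y of ball_c_center in the frame of box between -0.046 and 0.046 m and z of ball_c_center in the frame of box between 0.012 and 0.07 m) and (x of ball_a_center in the frame of tray between -0.05 and 0.05 m and y of ball_a_center in the frame of tray between -0.07 and 0.07 m and z of ball_a_center in the frame of tray between 0.012 and 0.034 m) and value of joint hatch below 0.06 rad) or ((x of ball_a_center in the frame of box between -0.042 and 0.092 m and y of ball_a_center in the frame of box between -0.046 and 0.046 m and z of ball_a_center in the frame of box between 0.012 and 0.07 m) and (x of ball_c_center in the frame of box between -0.042 and 0.092 m and y of ball_c_center in the frame of box between -0.046 and 0.046 m and z of ball_c_center in the frame of box between 0.012 and 0.07 m) and (x of ball_b_center in the frame of tray between -0.05 and 0.05 m and y of ball_b_center in the frame of tray between -0.07 and 0.07 m and z of ball_b_center in the frame of tray between 0.012 and 0.034 m) and value of joint hatch below 0.06 rad) or ((x of ball_a_center in the frame of box between -0.042 and 0.092 m and y of ball_a_center in the frame of box between -0.046 and 0.046 m and z of ball_a_center in the frame of box between 0.012 and 0.07 m) and (x of ball_b_center in the frame of box between -0.042 and 0.092 m and y of ball_b_center in the frame of box between -0.046 and 0.046 m and z of ball_b_center in the frame of box between 0.012 and 0.07 m) and (x of ball_c_center in the frame of tray between -0.05 and 0.05 m and y of ball_c_center in the frame of tray between -0.07 and 0.07 m and z of ball_c_center in the frame of tray between 0.012 and 0.034 m) and value of joint hatch below 0.06 rad))), for 0.2 s.
At the end, for the whole second after the job is handed in: Two balls lie at rest in the box (inside its walls, below the roof), the third at rest in the tray, the hatch is shut (below 0.06 rad), and the released spoon lies still on its rest, level within 0.12 rad and with its pocket within 25 mm of site rest_place ((((x of ball_b_center in the frame of box between -0.042 and 0.092 m and y of ball_b_center in the frame of box between -0.046 and 0.046 m and z of ball_b_center in the frame of box between 0.012 and 0.07 m) and (x of ball_c_center in the frame of box between -0.042 and 0.092 m and y of ball_c_center in the frame of box between -0.046 and 0.046 m and z of ball_c_center in the frame of box between 0.012 and 0.07 m) and (x of ball_a_center in the frame of tray between -0.05 and 0.05 m and y of ball_a_center in the frame of tray between -0.07 and 0.07 m and z of ball_a_center in the frame of tray between 0.012 and 0.034 m) and value of joint hatch below 0.06 rad) or ((x of ball_a_center in the frame of box between -0.042 and 0.092 m and y of ball_a_center in the frame of box between -0.046 and 0.046 m and z of ball_a_center in the frame of box between 0.012 and 0.07 m) and (x of ball_c_center in the frame of box between -0.042 and 0.092 m and y of ball_c_center in the frame of box between -0.046 and 0.046 m and z of ball_c_center in the frame of box between 0.012 and 0.07 m) and (x of ball_b_center in the frame of tray between -0.05 and 0.05 m and y of ball_b_center in the frame of tray between -0.07 and 0.07 m and z of ball_b_center in the frame of tray between 0.012 and 0.034 m) and value of joint hatch below 0.06 rad) or ((x of ball_a_center in the frame of box between -0.042 and 0.092 m and y of ball_a_center in the frame of box between -0.046 and 0.046 m and z of ball_a_center in the frame of box between 0.012 and 0.07 m) and (x of ball_b_center in the frame of box between -0.042 and 0.092 m and y of ball_b_center in the frame of box between -0.046 and 0.046 m and z of ball_b_center in the frame of box between 0.012 and 0.07 m) and (x of ball_c_center in the frame of tray between -0.05 and 0.05 m and y of ball_c_center in the frame of tray between -0.07 and 0.07 m and z of ball_c_center in the frame of tray between 0.012 and 0.034 m) and value of joint hatch below 0.06 rad)) and distance between spoon_pocket and rest_place below 0.025 m and angle between spoon_pocket's own z axis and vertical below 0.12 rad and linear speed of spoon below 0.02 m/s and contact force between the fingers and spoon below 0.05 N and linear speed of each of ball_a, ball_b, ball_c below 0.05 m/s); the robot touches nothing.
It fails at once if a ball is touched by the gripper (contact force between any of the arm, the fingers and ball_a above 0.3 N or contact force between any of the arm, the fingers and ball_b above 0.3 N or contact force between any of the arm, the fingers and ball_c above 0.3 N).
It fails at once if a ball is spilled onto the bench or floor (its centre below 14 mm) (height (world z) of any of ball_a_center, ball_b_center, ball_c_center below 0.014 m).
It fails at once if a weight, the core box half or the rammer is moved by more than 20 mm (distance of any of weight_big, weight_small, corebox, rammer from where it was at the start of the episode above 0.02 m).
It also fails if it takes over 72 s, if anything falls off the work surface, if the arm or the gripper's body presses on something with over 40 N, if the wrist force passes 120 N, or if a joint passes its speed limit or range.

## Working session

There is one attempt and no reset: what is moved stays moved. The work goes in short steps, each a Python script; the robot and the scene stay as the last script left them, time stands still between calls to the robot, and variables do not carry over. Pictures are saved under pics/ and viewed, at most 10 in all, crops included, and the job is handed in when it is done.

```bash
ls; mkdir -p pics; python3 - <<'E'
from workcell import *
import cv2,numpy as np,pickle
d={n:camera(n) for n in("side","top")}
pickle.dump(d,open('c0.pkl','wb'))
for n in d:
    cv2.imwrite(f'pics/{n}0.png',cv2.resize(d[n]['image'],(800,600)))
    c=d[n];print(n,c['fx'],c['fy'],c['cx'],c['cy'],np.round(c['cam_to_world'],3).tolist(),(c['range_z']>0).mean(),[k for k in c])
print(grip_point_offset,read_state())
E
```

```text
pics
side 360.691256814911 360.691256814911 252.32244732298764 187.0402517555215 [[0.953, 0.151, -0.262, 312.444], [-0.302, 0.484, -0.822, -711.993], [0.003, 0.862, 0.506, 596.233], [0.0, 0.0, 0.0, 1.0]] 0.9959157307942709 ['image', 'range_z', 'fx', 'fy', 'cx', 'cy', 'cam_to_world']
top 407.56093550819367 407.56093550819367 254.07143044331696 192.99031059296647 [[-0.0, 0.986, -0.169, 393.473], [-1.0, -0.001, -0.003, 88.239], [-0.003, 0.169, 0.986, 1184.505], [0.0, 0.0, 0.0, 1.0]] 0.9961039225260416 ['image', 'range_z', 'fx', 'fy', 'cx', 'cy', 'cam_to_world']
-18.700000000000003 {'time': 0.1, 'qpos': array([-1.29116632,  0.52194881, -0.03630774,  1.59993928,  0.02118785,
        1.02108897, -0.11281054]), 'qvel': array([-1.20159138e-03, -7.39197816e-04,  1.51065356e-03, -5.58844627e-04,
        9.58735371e-04, -6.11583991e-04, -5.56735138e-05]), 'joint_efforts': array([ 3.71495247e-03, -9.28481269e+01,  1.98411986e+00, -3.70537055e+01,
        1.82638684e-02,  5.28297693e-03, -3.10875976e-05]), 'eef_pos': array([214.14941268, 586.85420532, 230.79118927]), 'tool_rot': array([[-9.39415522e-01,  3.42780397e-01, -2.77380014e-04],
       [ 3.42780502e-01,  9.39415033e-01, -9.60649465e-04],
       [-6.87168497e-05, -9.97529479e-04, -9.99999500e-01]]), 'ft_force': array([ 0.64512749, -0.33560843, -0.18942618]), 'torque': array([-0.01021555, -0.00339389,  0.01740563]), 'gripper_force': 0.0, 'finger_gap': 85.65156051353364}
```

View pics/side0.png

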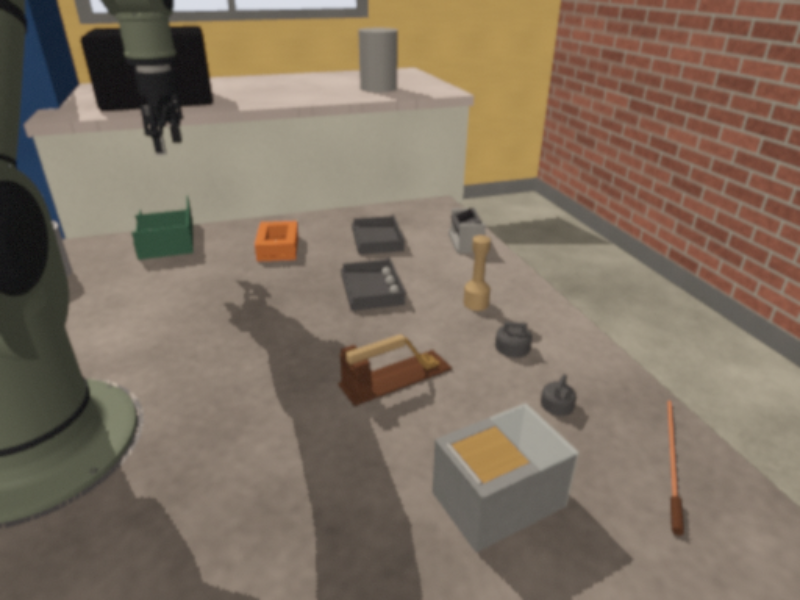

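View pics/top0.png

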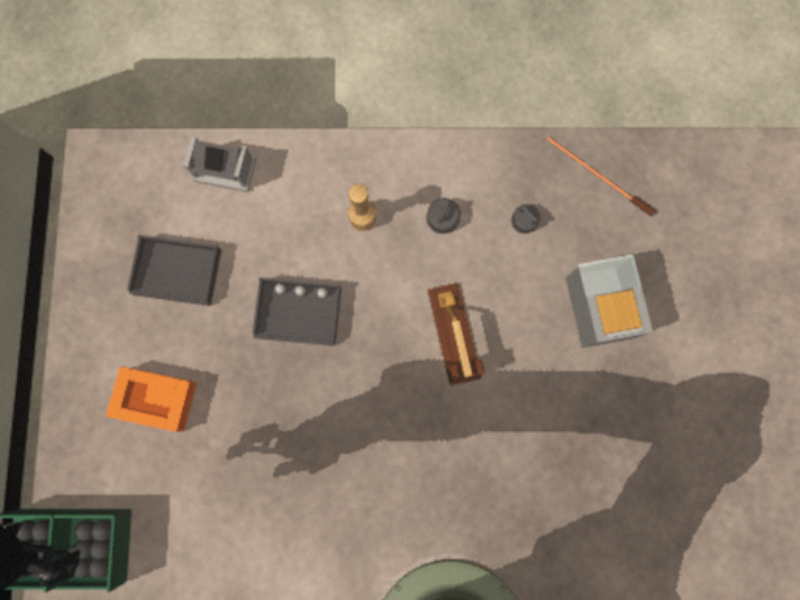

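Side view shows the tray with 3 balls at about (375,285), spoon on its rest at (395,365) and the box with brass hatch at (490,455). In the top view (up = +x) the tray is at (298,312), spoon at (455,335) with its nose up, box at (612,300), hatch (618,312). The ball-holding tray is the one nearest the base.

```bash
cat > h.py <<'E'
import numpy as np,cv2
def cloud(c):
    v,u=np.mgrid[0:384,0:512]; z=c['range_z']
    P=np.stack([(u-c['cx'])/c['fx']*z,-(v-c['cy'])/c['fy']*z,-z],-1)
    T=c['cam_to_world'];return P@T[:3,:3].T+T[:3,3]
def onplane(c,uv,h):
    uv=np.atleast_2d(uv);T=c['cam_to_world']
    d=np.stack([(uv[:,0]-c['cx'])/c['fx'],-(uv[:,1]-c['cy'])/c['fy'],-np.ones(len(uv))],-1)@T[:3,:3].T
    return T[:3,3]+d*((h-T[2,3])/d[:,2])[:,None]
def ray(c,uv):
    T=c['cam_to_world'];d=T[:3,:3]@np.array([(uv[0]-c['cx'])/c['fx'],-(uv[1]-c['cy'])/c['fy'],-1]);return T[:3,3],d/np.linalg.norm(d)
def tri(c1,p1,c2,p2):
    A=0;b=0;R=[ray(c1,p1),ray(c2,p2)]
    for o,d in R:
        M=np.eye(3)-np.outer(d,d);A=A+M;b=b+M@o
    X=np.linalg.solve(A,b);return X,[np.linalg.norm((np.eye(3)-np.outer(d,d))@(X-o)) for o,d in R]
E
python3 - <<'E'
from h import *
import pickle
d=pickle.load(open('c0.pkl','rb'))
S=(0.64)
win={'top':dict(tray=(155,170,225,225),spoon=(265,175,320,250),box=(362,158,422,225)),'side':dict(tray=(212,160,265,202),spoon=(212,208,295,262),box=(270,255,375,350))}
sheet=[]
for n in d:
    c=d[n];W=cloud(c);hsv=cv2.cvtColor(c['image'],cv2.COLOR_BGR2HSV)
    x0,y0,x1,y1=win[n]['tray'];g=c['image'][y0:y1,x0:x1].min(2)
    m=(g>125)&(hsv[y0:y1,x0:x1,1]<60)&(W[y0:y1,x0:x1,2]>12)
    k,l,st,ce=cv2.connectedComponentsWithStats(m.astype(np.uint8))
    for i in range(1,k):
        if st[i,4]>3: 
            w=W[y0:y1,x0:x1][l==i]; print(n,'blob',ce[i]+[x0,y0],st[i],w.mean(0).round(1))
    for nm,h0 in(('spoon',40),('box',80),('tray',22)):
        x0,y0,x1,y1=win[n][nm];w=W[y0:y1,x0:x1].reshape(-1,3);hs=hsv[y0:y1,x0:x1].reshape(-1,3)
        zz=w[:,2];print(n,nm,'z pct',np.percentile(zz,[1,25,50,75,90,95,99]).round(1))
        if nm=='spoon':
            mm=(zz>55)&(hs[:,0]>10)&(hs[:,0]<28)&(hs[:,2]>120)
        elif nm=='box': mm=(zz>85)
        else: mm=(zz>14)&(zz<40)&(hs[:,2]<90)
        r=cv2.minAreaRect(w[mm][:,:2].astype(np.float32));print('  rect',np.round(r[0],1),np.round(r[1],1),round(r[2],2),mm.sum(),np.median(zz[mm]).round(1))
        if nm=='box':
            mm=(hs[:,0]>10)&(hs[:,0]<28)&(hs[:,1]>120)&(zz>80)
            r=cv2.minAreaRect(w[mm][:,:2].astype(np.float32));print('  hatch',np.round(r[0],1),np.round(r[1],1),round(r[2],2),mm.sum(),np.median(zz[mm]).round(1))
        sheet.append(cv2.resize(c['image'][y0:y1,x0:x1],(266,266*1*(y1-y0)//(x1-x0) if 0 else 290),interpolation=cv2.INTER_CUBIC))
cv2.imwrite('pics/sheet.png',np.vstack([np.hstack(sheet[:3]),np.hstack(sheet[3:])]))
E
```

```text
side blob [246.2 172.6] [33 12  3  2  5] [615.7 307.7  27.3]
side blob [248.5 177.5] [36 17  2  2  4] [613.1 273.1  27.3]
side blob [251.16666667 183.83333333] [38 23  3  3  6] [609.1 231.1  27.3]
side spoon z pct [-1.6  0.4  1.7  7.3 64.4 74.6 81.2]
  rect [ 392.6 -342.2] [749.9 102. ] 70.03 330 77.0
side box z pct [-1.2  1.  34.3 94.7 96.  96.5 97.9]
  rect [ 448.8 -440.7] [585.1 162.5] 47.79 3328 95.4
  hatch [ 467.  -490.7] [533.5  82.6] 63.86 882 95.2
side tray z pct [-1.6  0.8  4.9 15.2 25.5 30.1 34.7]
  rect [576.2 276.5] [154.1 109.7] 85.18 514 20.1
top blob [178.3  184.35] [21 12  5  6 20] [618.  310.8  25.5]
top blob [191.05 185.75] [34 14  5  5 20] [614.  273.9  24.8]
top blob [205.15789474 186.84210526] [48 15  5  5 19] [610.6 232.8  25.7]
top spoon z pct [-5.4 -1.1  1.   5.  33.1 74.5 81.5]
  rect [459.4   6.1] [ 79.7 194.9] 60.99 212 78.7
top box z pct [-5.   0.4 67.  94.4 96.3 97.4 99.2]
  rect [ 535.5 -116.2] [149.4 475. ] 17.33 1895 94.6
  hatch [ 501.9 -112.6] [ 72.9 450.7] 19.17 589 94.3
top tray z pct [-5.3 -0.4  7.3 13.1 21.9 29.1 34.7]
  rect [575.8 275.5] [148.7 106.4] 84.25 308 22.1
```

View pics/sheet.png

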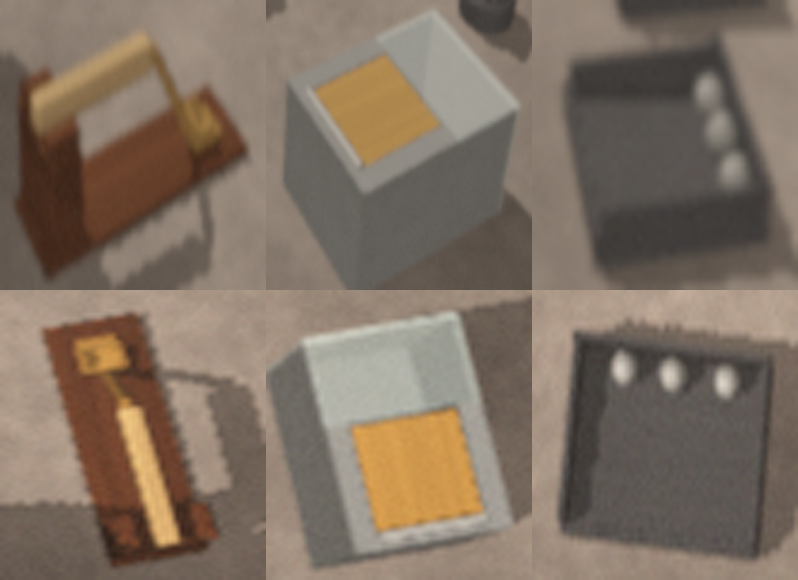

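The sheet shows spoon, box with hatch and tray with balls, side row above and top row below. Colours separate well, but range is noisy at edges, so I'll cast mask outlines onto planes at the measured heights.

```bash
python3 - <<'E'
from h import *
import pickle
d=pickle.load(open('c0.pkl','rb'))
win={'top':dict(tray=(155,170,225,225),spoon=(265,175,320,250),box=(362,158,422,225)),'side':dict(tray=(212,160,265,202),spoon=(212,208,295,262),box=(270,255,375,350))}
K=4
def big(c,w):
    x0,y0,x1,y1=w;im=cv2.resize(c['image'][y0:y1,x0:x1],None,fx=K,fy=K,interpolation=cv2.INTER_CUBIC)
    return im,cv2.cvtColor(im,cv2.COLOR_BGR2HSV),(lambda p:(np.asarray(p,float)+.5)/K-.5+[x0,y0])
def best(m):
    k,l,st,ce=cv2.connectedComponentsWithStats(m.astype(np.uint8));return l==1+st[1:,4].argmax()
def rect(c,m,f,h):
    v,u=np.nonzero(m);P=onplane(c,f(np.stack([u,v],-1)),h)[:,:2]
    r=cv2.minAreaRect(P.astype(np.float32));w,hh,a=*r[1],r[2]
    return P.mean(0).round(1),np.round(r[0],1),np.round(r[1],1),round(a,2),P
C={}
for n in d:
    c=d[n]
    im,hs,f=big(c,win[n]['box']);m=best((hs[...,0]>8)&(hs[...,0]<28)&(hs[...,1]>100))
    r=rect(c,m,f,95);print(n,'hatch',r[:4])
    cnt=max(cv2.findContours(m.astype(np.uint8),0,1)[0],key=cv2.contourArea)
    q=cv2.boxPoints(cv2.minAreaRect(cnt));ap=cv2.approxPolyDP(cnt,12,True)[:,0];C[n]=f(ap);print('  corners',onplane(c,f(ap),95)[:,:2].round(1).tolist())
    im,hs,f=big(c,win[n]['spoon'])
    # boxwood handle: pale, less saturated than brass
    m=best((hs[...,2]>135)&(hs[...,1]>60)&(hs[...,1]<165)&(hs[...,0]>10)&(hs[...,0]<28))
    r=rect(c,m,f,80);print(n,'handle',r[:4],m.sum()); P=r[4];e=np.linalg.eigh(np.cov(P.T))[1][:,1];e*=np.sign(e[0]);print('  yaw',np.degrees(np.arctan2(e[1],e[0])),'ends',(P@e).min().round(1),(P@e).max().round(1),'ctr along',(P.mean(0)@e).round(1))
    m2=best((hs[...,1]>165)&(hs[...,0]>15)&(hs[...,0]<28)&(hs[...,2]>100));r=rect(c,m2,f,18);print('  pocket',r[:4])
    m3=best((hs[...,0]<12)&(hs[...,1]>100)&(hs[...,2]<150));r=rect(c,m3,f,6);print('  board',r[:4])
    vis=im.copy();vis[m]=(0,255,0);vis[m2]=(255,0,0);vis[m3]=(0,0,255);cv2.imwrite(f'm_{n}.png',cv2.resize(vis,(400,400)))
    im,hs,f=big(c,win[n]['tray']);g=cv2.cvtColor(im,cv2.COLOR_BGR2GRAY)
    k,l,st,ce=cv2.connectedComponentsWithStats(((g>105)&(hs[...,1]<45)).astype(np.uint8))
    for i in range(1,k):
        if 100<st[i,4]<1500: print(n,'ball',f(ce[i]).round(2),st[i],onplane(c,f(ce[i]),19)[0].round(1))
    vis2=im.copy();vis2[(g>105)&(hs[...,1]<45)]=(0,255,0);cv2.imwrite(f'b_{n}.png',cv2.resize(vis2,(400,300)))
cv2.imwrite('pics/masks.png',np.hstack([np.vstack([cv2.resize(cv2.imread(f'm_{n}.png'),(400,300)),cv2.imread(f'b_{n}.png')]) for n in d]))
E
```

```text
side hatch (array([ 565.1, -290.6]), array([ 565.7, -289.3]), array([65.3, 66.3]), 10.19)
  corners [[590.5, -251.7], [529.1, -263.6], [539.3, -326.3], [600.9, -315.8]]
side handle (array([501.9, -21.6]), array([505.9, -23.1]), array([107.7,  47.7]), 0.39) 3831
  yaw 14.097795586441444 ends 428.4 536.9 ctr along 481.6Traceback (most recent call last):
  File "<stdin>", line 26, in <module>
  File "<stdin>", line 10, in best
ValueError: attempt to get argmax of an empty sequence
```

```bash
cat > m.py <<'E'
from h import *
import pickle
d=pickle.load(open('c0.pkl','rb'))
win={'top':dict(tray=(155,170,225,225),spoon=(265,175,320,250),box=(362,158,422,225)),'side':dict(tray=(212,160,265,202),spoon=(212,208,295,262),box=(270,255,375,350))}
K=4
def big(c,w):
    x0,y0,x1,y1=w;im=cv2.resize(c['image'][y0:y1,x0:x1],None,fx=K,fy=K,interpolation=cv2.INTER_CUBIC)
    return im,cv2.cvtColor(im,cv2.COLOR_BGR2HSV),(lambda p:(np.asarray(p,float)+.5)/K-.5+[x0,y0])
def best(m):
    k,l,st,ce=cv2.connectedComponentsWithStats(m.astype(np.uint8));return l==1+st[1:,4].argmax()
def rect(c,m,f,h):
    v,u=np.nonzero(m);P=onplane(c,f(np.stack([u,v],-1)),h)[:,:2]
    r=cv2.minAreaRect(P.astype(np.float32));return P.mean(0).round(1),np.round(r[0],1),np.round(r[1],1),round(r[2],2),P
for n in d:
    c=d[n]
    im,hs,f=big(c,win[n]['box']);m=best((hs[...,0]>8)&(hs[...,0]<28)&(hs[...,1]>100))
    print(n,'hatch',rect(c,m,f,95)[:4])
    im,hs,f=big(c,win[n]['spoon'])
    m=(hs[...,2]>165)&(hs[...,0]>10)&(hs[...,1]>75); m=best(cv2.morphologyEx(m.astype(np.uint8),cv2.MORPH_OPEN,np.ones((11,11))))
    r=rect(c,m,f,80);P=r[4];e=np.linalg.eigh(np.cov(P.T))[1][:,1];e*=np.sign(e[0])
    print(' handle',r[:4],'yaw',np.degrees(np.arctan2(e[1],e[0])).round(2),'ends',(P@e).min().round(1),(P@e).max().round(1))
    m2=(hs[...,0]>14)&(hs[...,0]<30)&(hs[...,1]>110)&~cv2.dilate(m.astype(np.uint8),np.ones((9,9))).astype(bool)
    m2=best(cv2.morphologyEx(m2.astype(np.uint8),cv2.MORPH_OPEN,np.ones((15,15))));print('  pocket',rect(c,m2,f,17)[:4])
    m3=best((hs[...,0]<13)&(hs[...,1]>90)&(hs[...,2]<170));print('  board',rect(c,m3,f,6)[:4])
    vis=im.copy();vis[m]=(0,255,0);vis[m2]=(255,0,0);vis[m3]=vis[m3]//2+np.array([0,0,127],np.uint8);A=cv2.resize(vis,(400,300))
    im,hs,f=big(c,win[n]['tray']);g=cv2.cvtColor(im,cv2.COLOR_BGR2GRAY);m=(g>100)&(hs[...,1]<45)
    k,l,st,ce=cv2.connectedComponentsWithStats(m.astype(np.uint8))
    for i in range(1,k):
        if 100<st[i,4]<1500: print(n,'ball',f(ce[i]).round(2),st[i],onplane(c,f(ce[i]),19)[0].round(1))
    vis=im.copy();vis[m]=(0,255,0);cv2.imwrite(f'm_{n}.png',np.vstack([A,cv2.resize(vis,(400,300))]))
cv2.imwrite('pics/masks.png',np.hstack([cv2.imread(f'm_{n}.png') for n in d]))
E
python3 m.py
```

```text
side hatch (array([ 565.1, -290.6]), array([ 565.7, -289.3]), array([65.3, 66.3]), 10.19)
 handle (array([541. ,  -9.3]), array([541. ,  -9.3]), array([12. ,  8.1]), 72.41) yaw 65.82 ends 206.7 219.5
  pocket (array([596. ,  -4.3]), array([596.2,  -4.3]), array([38.8, 31. ]), 72.62)
  board (array([516.2,  -9.4]), array([528.5,  26.9]), array([185.8, 146.4]), 12.75)
side ball [253.96 174.54] [150  20  40  83 307] [641.1 301.7  19. ]
side ball [247.72 175.76] [130  42  31  44 823] [618.6 299.8  19. ]
side ball [251.38 184.13] [148  87  23  22 413] [613.5 242.8  19. ]
top hatch (array([ 563.7, -291.3]), array([ 564. , -291.3]), array([68.1, 67.1]), 10.67)
 handle (array([502.5, -20.2]), array([502.7, -20. ]), array([100.1,  14.4]), 12.39) yaw 12.61 ends 436.1 536.3
  pocket (array([5.984e+02, 3.000e-01]), array([5.987e+02, 2.000e-01]), array([27.7, 26.6]), 89.96)
  board (array([533.4, -14. ]), array([537.7, -17.2]), array([185.2,  68.1]), 13.21)
top ball [164.91 185.48] [ 37  32  10  61 117] [616. 351.  19.]
top ball [178.29 184.57] [ 82  45  27  29 574] [618.7 312.1  19. ]
top ball [191.02 185.77] [132  51  28  28 586] [615.1 274.9  19. ]
top ball [205.21 187.1 ] [189  57  28  27 589] [611.1 233.4  19. ]
top ball [162.4  204.44] [ 26  95  12  86 190] [560.2 356.2  19. ]
```

View pics/masks.png

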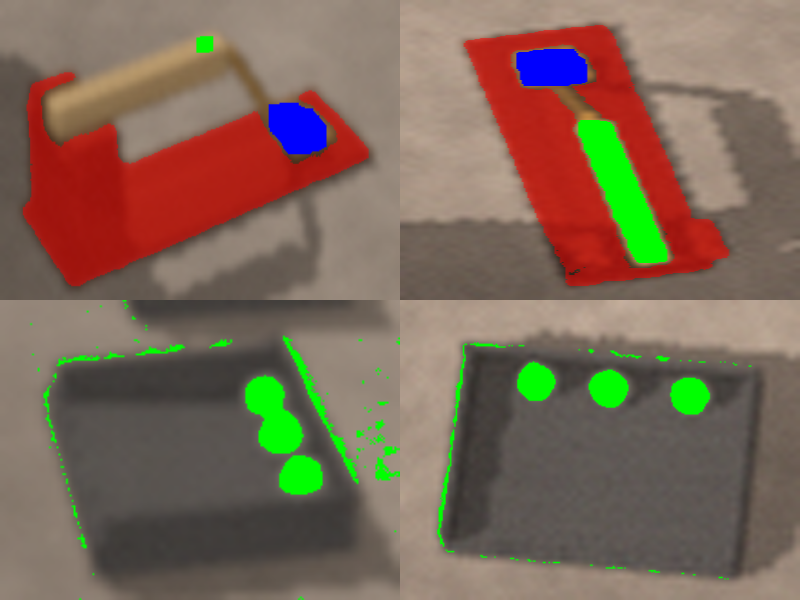

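Masks are clean in the top view: handle 100×14 mm, yaw 12.5°, and balls seen as full discs at y≈233/275/312. Hatch agrees within 1.5 mm between views. Now check reachability for different grasp tilts.

```bash
cat >> h.py <<'E'
from workcell import *
import pickle,os
r=np.radians
HY,TY,BY=r(12.5),r(-5.5),r(10.4)
HC=np.array([502.6,-20.1]); REST=np.array([HC[0]+100*np.cos(HY),HC[1]+100*np.sin(HY),18.])
TRAY=np.array([576.,275.7]);BOX=np.array([565.9,-290.7])
BALLS=dict(A=(618.7,312.1),B=(615.1,274.9),C=(611.1,233.4))
def Rs(yaw,p):  # p nose-down, rad
    c,s=np.cos(yaw),np.sin(yaw);Z=np.array([[c,-s,0],[s,c,0],[0,0,1]])
    return Z@np.array([[np.cos(p),0,np.sin(p)],[0,1,0],[-np.sin(p),0,np.cos(p)]])
def loc(o,yaw,x,y,z):
    c,s=np.cos(yaw),np.sin(yaw);return np.array([o[0]+c*x-s*y,o[1]+s*x+c*y,z])
TILT,SG=r(0),1
OFF=np.zeros(3)  # measured shift of the pocket in spoon axes
def tool(P,yaw,p,tilt=None,sg=None,off=None):
    tilt=TILT if tilt is None else tilt;sg=SG if sg is None else sg
    R=Rs(yaw,p);z=np.array([np.sin(tilt),0,-np.cos(tilt)]);y=np.array([0,sg,0.]);x=np.cross(y,z)
    g=np.array([-88,0,53.])-(OFF if off is None else off)+18.7*z
    return P+R@g,R@np.stack([x,y,z],1)
E
python3 - <<'E'
from h import *
for sg in(1,-1):
  for t in (-20,0,15,30,45):
    out=[]
    for P,yaw,p in [(REST,HY,0),(REST+[0,0,120],HY,-5),(loc(TRAY,TY,-15,-40,22),TY,4),(loc(TRAY,TY,36,-40,21),TY,4),(loc(TRAY,TY,36,40,21),TY,4),(loc(TRAY,TY,20,0,180),TY,-8),(loc(BOX,BY,8,0,160),BY,-8),(loc(BOX,BY,8,0,125),BY,20),(loc(BOX,BY,8,0,66),BY,47),(loc(BOX,BY,8,0,66),BY,52)]:
        q=inverse_kinematics(*tool(P,yaw,r(p),r(t),sg)); out.append(None if q is None else np.round(q,1).tolist())
    print(sg,t,[('ok' if o else 'X') for o in out]);
    if t in(15,30) : print(out[0],out[3],out[7],out[8])
E
```

```text
1 -20 ['ok', 'ok', 'ok', 'ok', 'ok', 'ok', 'ok', 'ok', 'X', 'X']
1 0 ['ok', 'ok', 'ok', 'ok', 'ok', 'ok', 'ok', 'ok', 'ok', 'ok']
1 15 ['ok', 'ok', 'ok', 'ok', 'ok', 'ok', 'ok', 'ok', 'ok', 'ok']
[0.3, 0.6, -0.5, 2.2, 1.1, 0.2, 0.7] [-0.6, 0.6, 0.1, 2.0, 0.2, 0.4, 0.7] [0.1, 0.6, 0.5, 1.7, -0.3, 1.0, 2.4] [0.1, 0.9, 0.3, 1.3, 0.0, 1.5, 2.1]
1 30 ['ok', 'ok', 'ok', 'ok', 'ok', 'ok', 'ok', 'ok', 'ok', 'ok']
[0.8, 0.9, -1.1, 2.4, 2.1, 0.6, -0.1] [-0.8, 0.6, 0.2, 2.2, 1.4, 0.2, -0.6] [0.8, 0.5, -0.5, 1.8, 0.2, 0.7, 2.1] [0.1, 0.8, 0.3, 1.5, -0.1, 1.2, 2.2]
1 45 ['X', 'X', 'ok', 'ok', 'ok', 'ok', 'ok', 'ok', 'ok', 'ok']
-1 -20 ['ok', 'ok', 'ok', 'ok', 'ok', 'ok', 'ok', 'ok', 'X', 'X']
-1 0 ['ok', 'ok', 'ok', 'ok', 'ok', 'ok', 'ok', 'ok', 'ok', 'ok']
-1 15 ['ok', 'ok', 'ok', 'ok', 'ok', 'ok', 'ok', 'ok', 'ok', 'ok']
[0.3, 0.6, -0.5, 2.2, 1.1, 0.2, -2.4] [-1.0, 0.7, 0.5, 2.0, -0.5, 0.4, -1.8] [-0.2, 0.9, 1.2, 1.7, -0.8, 1.2, -0.2] [-0.1, 1.0, 0.8, 1.3, -0.3, 1.5, -0.7]
-1 30 ['ok', 'ok', 'ok', 'X', 'ok', 'ok', 'ok', 'ok', 'ok', 'ok']
[0.3, 0.6, -0.5, 2.4, 2.7, 0.4, 2.2] None [0.0, 0.6, 0.7, 1.9, -0.7, 0.8, -0.3] [-0.1, 0.9, 0.9, 1.5, -0.5, 1.2, -0.6]
-1 45 ['X', 'X', 'ok', 'ok', 'ok', 'ok', 'ok', 'ok', 'ok', 'ok']
```

```bash
python3 - <<'E'
from h import *
for sg in(1,-1):
  for t in (0,8):
    print(sg,t)
    for P,yaw,p in [(REST,HY,0),(loc(TRAY,TY,36,-40,21),TY,4),(loc(TRAY,TY,20,0,180),TY,-8),(loc(BOX,BY,8,0,160),BY,-8),(loc(BOX,BY,8,0,66),BY,47)]:
        q=inverse_kinematics(*tool(P,yaw,r(p),r(t),sg)); print(np.round(q,2).tolist())
E
```

```text
1 0
[-0.04, 0.62, -0.05, 2.02, 0.06, 0.5, 1.65]
[-0.47, 0.7, -0.06, 1.8, -0.0, 0.7, 0.96]
[-0.69, 0.43, 0.03, 1.86, 0.12, 0.76, 0.73]
[0.85, 0.48, -0.45, 1.86, 0.18, 0.73, 2.08]
[0.12, 1.05, 0.27, 1.1, 0.14, 1.74, 2.07]
1 8
[0.03, 0.59, -0.14, 2.12, 0.19, 0.3, 1.54]
[-0.55, 0.66, -0.01, 1.9, 0.1, 0.53, 0.84]
[-0.81, 0.39, 0.1, 1.95, 0.28, 0.62, 0.55]
[1.06, 0.49, -0.66, 1.93, 0.21, 0.59, 2.08]
[0.1, 0.97, 0.32, 1.2, 0.07, 1.59, 2.1]
-1 0
[-0.48, 0.72, 0.56, 2.04, -0.69, 0.58, -0.79]
[-0.87, 0.78, 0.54, 1.82, -0.61, 0.77, -1.65]
[-1.18, 0.53, 0.72, 1.88, -0.37, 0.76, -1.95]
[0.07, 0.53, 0.62, 1.9, -0.58, 0.78, -0.37]
[-0.1, 1.19, 0.85, 1.12, -0.24, 1.72, -0.75]
-1 8
[-0.34, 0.63, 0.36, 2.14, -0.74, 0.35, -0.72]
[-0.91, 0.73, 0.51, 1.92, -0.57, 0.57, -1.71]
[-1.28, 0.51, 0.77, 1.97, -0.3, 0.59, -2.06]
[-0.12, 0.66, 1.01, 1.99, -1.08, 0.91, 0.12]
[-0.11, 1.11, 0.84, 1.22, -0.29, 1.59, -0.74]
```

```bash
python3 - <<'E'
from h import *
p,R=tool(REST,HY,0)
movep(p+[0,0,110],R); movel(p,R,max_speed=120)
s=read_state();print('at',(s['eef_pos']-p).round(2),s['ft_force'].round(2))
clamp();wait(0.2);s=read_state();print(s['finger_gap'],s['gripper_force'],s['ft_force'].round(2),(s['eef_pos']-p).round(2),s['time'])
c={n:camera(n) for n in('top','side')};pickle.dump(c,open('c1.pkl','wb'))
p2,R2=tool(REST+[0,0,110],HY,r(-3))
movel(p+[0,0,15],R,max_speed=60);movel(p2,R2)
s=read_state();print(s['ft_force'].round(2),s['torque'].round(3),s['finger_gap'],s['time'])
c2={n:camera(n) for n in('top','side')};pickle.dump(c2,open('c2.pkl','wb'))
ims=[]
for k in(c,c2):
    ims.append(np.hstack([cv2.resize(k['top']['image'][140:260,220:360],(400,300),interpolation=2),cv2.resize(k['side']['image'][130:280,190:390],(400,300),interpolation=2)]))
cv2.imwrite('pics/grasp.png',np.vstack(ims))
E
```

```text
at [0.36 0.01 0.58] [-0.58 -0.53 -0.47]
13.169920834111423 58.58460187911987 [-1.67 -0.09  5.13] [0.05 0.   0.15] 4.425
[-0.21 -0.   -1.05] [-0.013  0.056 -0.011] 12.87609452504941 5.675
```

View pics/grasp.png

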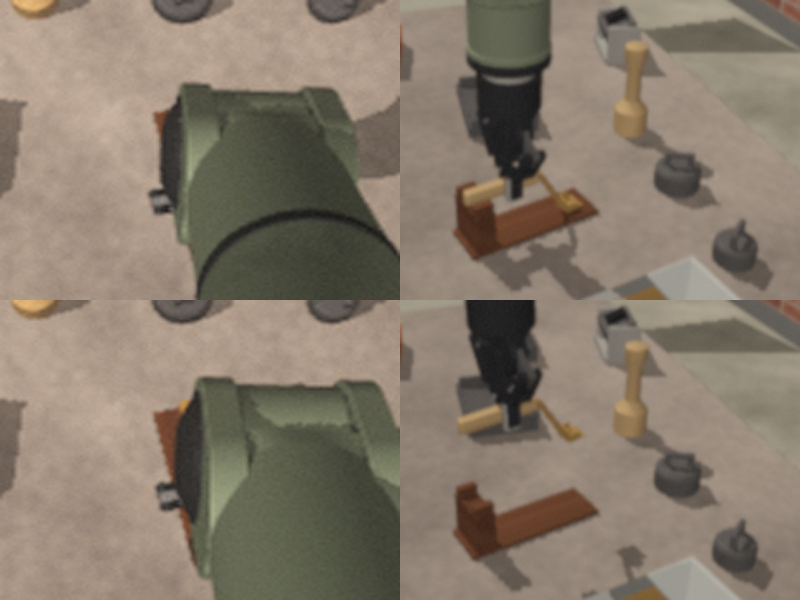

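Spoon is gripped and lifted level; the rest stays put and nothing is disturbed. Now to scoop ball C.

```bash
cat >> h.py <<'E'
def traycoord(b):
    d=np.array(b)-TRAY;c,s=np.cos(TY),np.sin(TY);return c*d[0]+s*d[1],-s*d[0]+c*d[1]
def pocket(s=None):  # P from tool pose
    s=s or read_state();R=s['tool_rot']
    Rsp=R@np.diag([-1,1,-1.])  # tilt 0, sg=1
    return s['eef_pos']-Rsp@np.array([-88,0,53-18.7]),Rsp
def shot(name,crops):
    ims=[]
    for n,(x0,y0,x1,y1) in crops:
        c=camera(n);ims.append(cv2.resize(c['image'][y0:y1,x0:x1],(400,300),interpolation=2))
    cv2.imwrite(f'pics/{name}.png',np.hstack(ims))
E
python3 - <<'E'
from h import *
bx,by=traycoord(BALLS['C']);print('ball tray',bx,by)
P,_=pocket();print(P.round(1))
T=lambda x,z,p:tool(loc(TRAY,TY,x,by,z),TY,r(p))
movep(*T(-12,90,5)); movel(*T(-12,40,5),max_speed=120); wait(.2)
s=read_state();print('before',s['ft_force'].round(2))
g=movel(*T(-12,18,5),max_speed=25,guard=2.5);s=read_state();P,_=pocket(s)
print(g,'touch P',P.round(2),'floor+12 expected 24.3',s['ft_force'].round(2),s['time'])
pickle.dump(P,open('touch.pkl','wb'))
shot('tray1',[('top',(150,160,230,220)),('side',(190,110,290,185+10))])
E
```

```text
ball tray 38.992681894293476 -38.741073277471784
[599.7   1.6 126.8]
before [ 0.67 -0.27 -1.08]
True touch P [560.15 238.19  23.21] floor+12 expected 24.3 [ 0.55 -0.26  6.12] 8.2333
```

View pics/tray1.png

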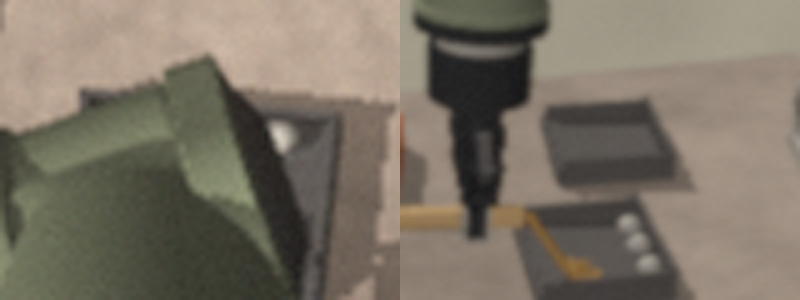

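The view shows the spoon's pocket on the tray floor at (580,268), behind ball C at (648,262). I'll check their lateral alignment numerically, relative to each other in the side image, by casting both onto their planes.

```bash
python3 - <<'E'
from h import *
c=camera('side');im=c['image'];T=np.linalg.inv(c['cam_to_world'])
def proj(X):
    p=T[:3,:3]@X+T[:3,3];return np.array([c['cx']+c['fx']*p[0]/-p[2],c['cy']-c['fy']*p[1]/-p[2]])
P,R=pocket()
for nm,v in dict(pocket=(0,0,0),nose=(14,0,-12),noseL=(14,12.5,-12),noseR=(14,-12.5,-12),backR=(-13,-13.5,-12),backtopR=(-13,-13.5,4),backtopL=(-13,13.5,4)).items(): print(nm,proj(P+R@np.array(v)).round(2))
for k,b in BALLS.items(): print(k,proj(np.array([*b,18.9])).round(2))
hs=cv2.cvtColor(im,cv2.COLOR_BGR2HSV)
x0,y0,x1,y1=218,166,262,196;K=6
big=cv2.resize(im[y0:y1,x0:x1],None,fx=K,fy=K,interpolation=cv2.INTER_CUBIC);h=cv2.cvtColor(big,cv2.COLOR_BGR2HSV)
m=((h[...,1]>100)&(h[...,0]>10)).astype(np.uint8)
k,l,st,ce=cv2.connectedComponentsWithStats(m);i=1+st[1:,4].argmax();f=lambda a:(np.array(a)+.5)/K-.5+[x0,y0]
cn=max(cv2.findContours((l==i).astype(np.uint8),0,1)[0],key=cv2.contourArea)[:,0]
for nm,q in(('right',cn[cn[:,0].argmax()]),('bottom',cn[cn[:,1].argmax()]),('left',cn[cn[:,0].argmin()])): print(nm,f(q).round(2))
g=cv2.cvtColor(big,cv2.COLOR_BGR2GRAY);m=((g>105)&(h[...,1]<60)).astype(np.uint8);m=cv2.morphologyEx(m,cv2.MORPH_OPEN,np.ones((13,13)))
k,l,st,ce=cv2.connectedComponentsWithStats(m)
for i in range(1,k): print('ball',f(ce[i]).round(2),st[i])
o=big.copy()
for v in [(0,0,0),(14,12.5,-12),(14,-12.5,-12),(-13,-13.5,-12),(-13,-13.5,4),(-13,13.5,4)]:
    q=((proj(P+R@np.array(v))-[x0,y0]+.5)*K-.5).astype(int);cv2.circle(o,tuple(map(int,q)),2,(0,0,255),-1)
for b in BALLS.values():
    q=((proj(np.array([*b,18.9]))-[x0,y0]+.5)*K-.5).astype(int);cv2.circle(o,tuple(map(int,q)),2,(0,255,0),-1)
cv2.imwrite('pics/al.png',cv2.resize(o,(792,540)))
E
```

```text
pocket [235.72 186.12]
nose [239.81 189.29]
noseL [239.11 187.33]
noseR [240.53 191.28]
backR [232.11 191.7 ]
backtopR [232.42 187.26]
backtopL [231.03 183.03]
A [246.69 174.1 ]
B [248.92 179.41]
C [251.55 185.68]
right [239.42 187.42]
bottom [232.58 188.58]
left [217.58 168.58]
ball [225.71 166.44] [   0    0  103   14 1100]
ball [257.45 174.16] [ 194    0   70  149 5674]
ball [247.71 175.66] [ 160   30   42   61 1654]
ball [219.43 188.83] [   0   76   33  104 2082]
ball [251.42 184.14] [188  97  31  29 803]
```

View pics/al.png

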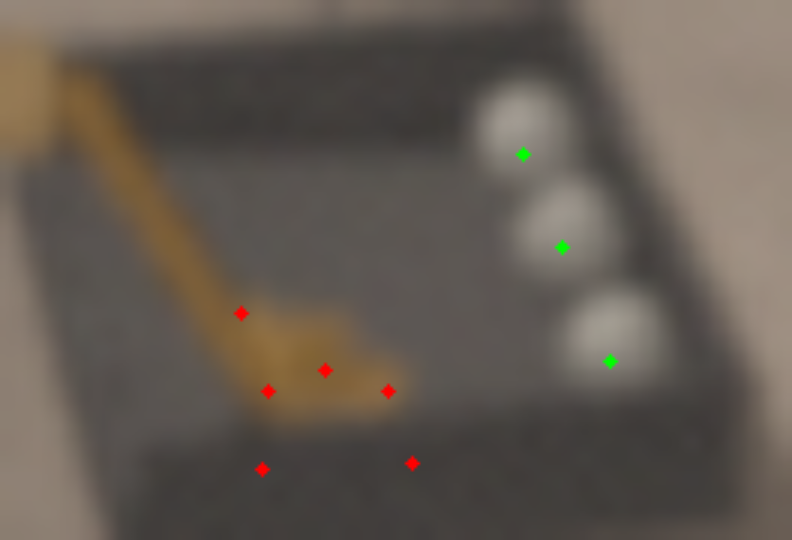

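Both spoon and ball predictions are offset by the same ~1.4 px upward, so their relative lateral alignment is good. Slide in.

```bash
cat >> h.py <<'E'
def slide(by,z0,x0=-12,lift=0.5,guard=5,p=5):
    T=lambda x,z,p:tool(loc(TRAY,TY,x,by,z),TY,r(p))
    z=lambda x:z0+lift-np.tan(r(4))*(x-x0)
    movel(*T(x0,z(x0),p),max_speed=20)
    g=movel(*T(41,z(41),p),max_speed=35,guard=guard)
    s=read_state();P,_=pocket(s);xt=traycoord(P[:2]);print('slide',g,np.round(xt,2),P[2].round(2),'exp z',round(z(xt[0]),2),s['ft_force'].round(2))
    return xt[0],P[2]
E
python3 - <<'E'
from h import *
P=pickle.load(open('touch.pkl','rb'));by=traycoord(BALLS['C'])[1]
x,z=slide(by,P[2])
T=lambda x,z,p:tool(loc(TRAY,TY,x,by,z),TY,r(p))
movel(*T(x-1,z+1.5,-6),max_speed=15)   # nose up, ball rolls back
wait(.2)
movel(*T(x-4,z+20,-9),max_speed=40)
movel(*T(x-4,85,-9),max_speed=80);wait(.2)
s=read_state();print(s['ft_force'].round(2),s['time'])
shot('lift1',[('top',(150,160,230,220)),('side',(190,100,290,195))])
E
```

```text
slide True [-11.52 -38.76] 23.42 exp z 23.68 [-0.51  0.13  3.25]
[-0.95  0.37 -0.78] 11.8
```

View pics/lift1.png

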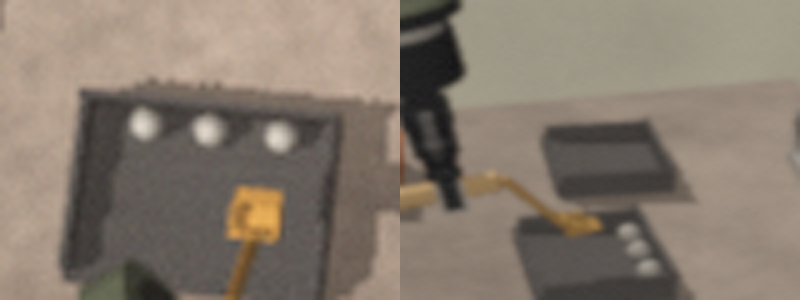

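The guard tripped at the start of the slide (preload release), so the balls are untouched and the spoon is empty above the tray at crop (255,215). I'll use this view for a numeric lateral check, then retry with a settled force.

```bash
python3 - <<'E'
from h import *
c=camera('top');P,R=pocket();x0,y0,x1,y1=190,190,212,212;K=8
big=cv2.resize(c['image'][y0:y1,x0:x1],None,fx=K,fy=K,interpolation=cv2.INTER_CUBIC);h=cv2.cvtColor(big,cv2.COLOR_BGR2HSV)
m=((h[...,1]>100)&(h[...,0]>10)).astype(np.uint8);m=cv2.morphologyEx(m,cv2.MORPH_OPEN,np.ones((40,40)))
v,u=np.nonzero(m);W=onplane(c,(np.stack([u,v],-1)+.5)/K-.5+[x0,y0],P[2]-7)
print('brass',cv2.minAreaRect(W[:,:2].astype(np.float32)),'mean',traycoord(W.mean(0)[:2]),'P',traycoord(P[:2]),P.round(1))
by=traycoord(BALLS['C'])[1]
T=lambda x,z,p:tool(loc(TRAY,TY,x,by,z),TY,r(p))
movel(*T(-12,40,5),max_speed=100); movel(*T(-12,27,5),max_speed=60);wait(.3)
b=read_state()['ft_force']
g=movel(*T(-12,20,5),max_speed=8,guard=1.5);s=read_state();P,_=pocket(s);print('touch',g,P[2].round(2),(s['ft_force']-b).round(2))
movel(*T(-12,P[2]+.5,5),max_speed=10);wait(.4);s=read_state();P2,_=pocket(s);print('lifted',P2[2].round(2),(s['ft_force']-b).round(2))
pickle.dump((P,P2,b),open('touch.pkl','wb'))
E
```

```text
brass ((557.1821899414062, 237.87109375), (29.944496154785156, 30.172840118408203), 89.9593505859375) mean (np.float64(-15.347402476053201), np.float64(-39.80944243870535)) P (np.float64(-15.613257905491341), np.float64(-38.88664685652847)) [556.7 238.5  84.7]
touch True 23.58 [0.   0.57 3.48]
lifted 24.07 [ 0.23 -0.59 -0.11]
```

```bash
python3 - <<'E'
from h import *
P,P2,b=pickle.load(open('touch.pkl','rb'));by=traycoord(BALLS['C'])[1]+.9
x,z=slide(by,P[2],lift=0.2,guard=5)
pickle.dump((x,z),open('sl.pkl','wb'))
wait(.1);print((read_state()['ft_force']-b).round(2),read_state()['time'])
E
```

```text
slide True [ 37.03 -37.91] 20.05 exp z 20.35 [-1.22 -0.4   4.95]
[-1.74  0.21  5.46] 15.9417
```

```bash
python3 - <<'E'
from h import *
by=traycoord(BALLS['C'])[1]+.9;x,z=pickle.load(open('sl.pkl','rb'))
T=lambda x,z,p:tool(loc(TRAY,TY,x,by,z),TY,r(p))
movel(*T(x,z+.4,5),max_speed=10);wait(.3);print(read_state()['ft_force'].round(2))
g=movel(*T(x+5,z+.1,5),max_speed=12,guard=5);s=read_state();P,_=pocket(s);x,z=traycoord(P[:2])[0],P[2];print(g,x,z,s['ft_force'].round(2))
movel(*T(x-1,z+1.5,-6),max_speed=15);wait(.2)
movel(*T(x-4,z+20,-9),max_speed=40);movel(*T(x-4,90,-9),max_speed=80);wait(.2)
s=read_state();print(s['ft_force'].round(2),s['time'])
shot('lift2',[('top',(150,160,230,220)),('side',(190,100,290,195))])
E
```

```text
[-0.18 -0.13  1.05]
True 37.00217902247969 20.154809323208106 [-1.73  0.34  3.77]
[-0.14 -0.69 -0.62] 19.6667
```

View pics/lift2.png

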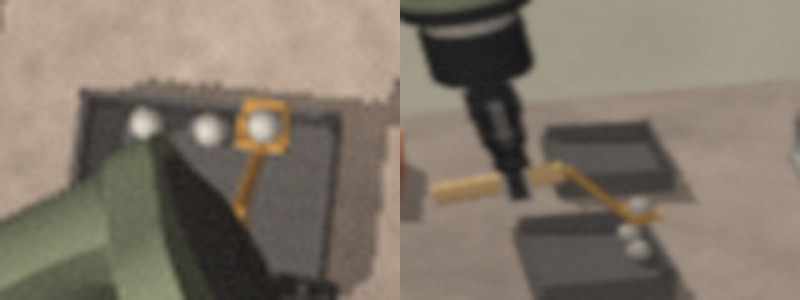

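Ball C rides in the pocket (crop 263,127), and the other two are still at the wall. On to the box.

```bash
cat >> h.py <<'E'
def whites(name):
    c=camera(name);P,R=pocket();Ti=np.linalg.inv(c['cam_to_world']);p=Ti[:3,:3]@P+Ti[:3,3]
    u,v=int(c['cx']+c['fx']*p[0]/-p[2]),int(c['cy']-c['fy']*p[1]/-p[2])
    w=c['image'][v-5:v+6,u-5:u+6];h=cv2.cvtColor(w,cv2.COLOR_BGR2HSV)
    return int(((h[...,1]<60)&(h[...,2]>105)).sum()),int(((h[...,1]>100)&(h[...,0]>8)&(h[...,0]<30)).sum()),cv2.resize(c['image'][v-30:v+30,u-40:u+40],(400,300),interpolation=2)
E
cat > dump.py <<'E'
from h import *
B=lambda x,z,p:tool(loc(BOX,BY,x,0,z),BY,r(p))
print('in spoon',[whites(n)[:2] for n in('top','side')])
P,_=pocket();xt,yt=traycoord(P[:2])
movel(*tool(loc(TRAY,TY,xt-10,yt,150),TY,r(-8)),max_speed=120)
movel(*B(6,150,-8),max_speed=190);wait(.2)
a=[whites(n) for n in('top','side')];print('above box',[x[:2] for x in a],read_state()['time'])
movel(*B(8,122,14),max_speed=60);b=read_state()['ft_force']
movel(*B(8,82,14),max_speed=40);s=read_state();print('pushed',(s['ft_force']-b).round(2))
movel(*B(8,67,46),max_speed=25);s=read_state();print('tipped',(s['ft_force']-b).round(2),s['time'])
movel(*B(8,66,50),max_speed=10);wait(.5);s=read_state();print('end',(s['ft_force']-b).round(2),pocket(s)[0].round(1),s['time'])
e=[whites(n) for n in('top','side')];print('after tip',[x[:2] for x in e])
cv2.imwrite('pics/box_%d.png'%s['time'],np.vstack([np.hstack([x[2] for x in a]),np.hstack([x[2] for x in e])]))
E
python3 dump.py
```

```text
in spoon [(39, 56), (31, 38)]
above box [(38, 68), (75, 24)] 23.8833
pushed [ 2.25 -0.12  2.86]
tipped [3.03 0.97 1.63] 27.525
end [ 2.22 -0.26  2.12] [ 573.8 -289.3   66. ] 28.8083
after tip [(100, 0), (7, 87)]
```

```bash
cat > out.py <<'E'
from h import *
B=lambda x,z,p:tool(loc(BOX,BY,x,0,z),BY,r(p))
movel(*B(6,100,45),max_speed=60);movel(*B(4,150,20),max_speed=100)
e=[whites(n) for n in('top','side')];print('lifted',[x[:2] for x in e],read_state()['ft_force'].round(2),read_state()['time'])
c=camera('top');W=cloud(c);d=pickle.load(open('c0.pkl','rb'))['top'];W0=cloud(d)
c2=camera('side');s0=pickle.load(open('c0.pkl','rb'))['side']
f=lambda im:np.stack([im['side'][255:350,270:375]]) 
A=cv2.resize(c2['image'][255:335,270:375],(400,300),interpolation=2);T=cv2.resize(c['image'][158:225,352:432],(400,300),interpolation=2)
cv2.imwrite('pics/out_%d.png'%read_state()['time'],np.vstack([np.hstack([A,T]),np.hstack([x[2] for x in e])]))
E
python3 out.py; ls pics
```

```text
lifted [(1, 118), (39, 69)] [ 0.69  0.48 -1.07] 30.3167
al.png
box_28.png
grasp.png
lift1.png
lift2.png
masks.png
out_30.png
sheet.png
side0.png
top0.png
tray1.png
```

```bash
python3 - <<'E'
from h import *
c=camera('top');d=pickle.load(open('c0.pkl','rb'))['top']
x0,y0,x1,y1=155,170,225,225;K=4
im=cv2.resize(c['image'][y0:y1,x0:x1],None,fx=K,fy=K,interpolation=cv2.INTER_CUBIC);hs=cv2.cvtColor(im,cv2.COLOR_BGR2HSV);g=cv2.cvtColor(im,cv2.COLOR_BGR2GRAY)
k,l,st,ce=cv2.connectedComponentsWithStats(((g>100)&(hs[...,1]<45)).astype(np.uint8))
for i in range(1,k):
    if 300<st[i,4]<1500: q=onplane(c,(ce[i]+.5)/K-.5+[x0,y0],19)[0];print('ball',q.round(1),np.round(traycoord(q[:2]),1))
# leave the box
movel(*tool(loc(TRAY,TY,-12,36,120),TY,r(0)),max_speed=190)
E={n:camera(n) for n in('top','side')};o=pickle.load(open('c0.pkl','rb'))
for n,(x0,y0,x1,y1) in dict(top=(362,158,422,225),side=(270,255,375,350)).items():
    D=np.abs(E[n]['image'][y0:y1,x0:x1].astype(int)-o[n]['image'][y0:y1,x0:x1]).max(2)
    k,l,st,ce=cv2.connectedComponentsWithStats((cv2.medianBlur(D.astype(np.uint8),3)>14).astype(np.uint8))
    for i in range(1,k):
        if st[i,4]>5: print(n,'change',ce[i]+[x0,y0],st[i,2:],onplane(E[n],ce[i]+[x0,y0],20)[0].round(0))
    W=cloud(E[n])[y0:y1,x0:x1];h=cv2.cvtColor(o[n]['image'][y0:y1,x0:x1],cv2.COLOR_BGR2HSV);m=cv2.erode(((h[...,1]>100)&(h[...,0]<28)).astype(np.uint8),np.ones((5,5)))>0;print(n,'hatch z',np.percentile(W[m][:,2],[5,50,95]).round(1))
cv2.imwrite('pics/boxcheck.png',np.hstack([cv2.resize(E['top']['image'][158:225,352:432],(400,300),interpolation=2),cv2.resize(E['side']['image'][255:335,270:375],(400,300),interpolation=2)]))
print(read_state()['time'])
E
```

```text
ball [618.7 312.   19. ] [39.  40.3]
ball [615.  274.8  19. ] [39.   2.8]
top change [387.51782178 198.95693069] [  60   67 2020] [ 576. -294.   20.]
top change [381.61538462 176.38461538] [ 4  4 13] [ 642. -281.   20.]
top hatch z [91.  94.2 97.4]
side change [307.23226755 281.17015803] [  86   64 2721] [ 602. -200.   20.]
side change [297.14285714 346.14285714] [ 8  8 42] [ 516. -341.   20.]
side hatch z [94.  95.3 96.6]
34.0167
```

Hatch is shut (z ≈ 95 in both views), and a new ball-sized blob at the top (381,176) lies at the box's +x end. Now the second ball, A.

```bash
python3 - <<'E'
from h import *
by=40.3+.9
T=lambda x,z,p:tool(loc(TRAY,TY,x,by,z),TY,r(p))
movel(*T(-12,28,5),max_speed=110);wait(.2);b=read_state()['ft_force']
g=movel(*T(-12,20,5),max_speed=8,guard=1.5);s=read_state();P,_=pocket(s);print('touch',g,P[2].round(2),(s['ft_force']-b).round(2))
movel(*T(-12,P[2]+.5,5),max_speed=10);wait(.2)
x,z=slide(by,P[2],lift=0.25,guard=5)
pickle.dump((x,z),open('sl.pkl','wb'));print(read_state()['time'])
if x>35.5:
    movel(*T(x-1,z+1.5,-6),max_speed=20);wait(.1)
    movel(*T(x-4,z+20,-9),max_speed=40);movel(*T(x-4,90,-9),max_speed=80);wait(.2)
    e=[whites(n) for n in('top','side')];print([x[:2] for x in e],read_state()['time'])
E
```

```text
touch True 23.54 [-0.18  0.    3.8 ]
slide True [36.97 41.12] 20.05 exp z 20.37 [-2.71  0.21  4.65]
37.7083
[(44, 45), (23, 42)] 40.3917
```

```bash
python3 dump.py && python3 out.py
```

```text
in spoon [(46, 47), (25, 42)]
above box [(39, 68), (74, 24)] 44.925
pushed [0.3  1.27 2.88]
tipped [1.74 1.57 0.99] 48.5667
end [1.58 0.36 1.66] [ 573.8 -289.2   66. ] 49.85
after tip [(116, 0), (7, 87)]
lifted [(1, 118), (39, 69)] [ 0.81  0.48 -1.15] 51.3583
```

```bash
python3 - <<'E'
from h import *
p,R=tool(REST,HY,0)
movel(p+[0,0,90],R,max_speed=170)
E={n:camera(n) for n in('top','side')}
for n,(x0,y0,x1,y1) in dict(top=(362,158,422,225),side=(270,255,375,350)).items():
    o=pickle.load(open('c0.pkl','rb'))
    W=cloud(E[n])[y0:y1,x0:x1];h=cv2.cvtColor(o[n]['image'][y0:y1,x0:x1],cv2.COLOR_BGR2HSV);m=cv2.erode(((h[...,1]>100)&(h[...,0]<28)).astype(np.uint8),np.ones((5,5)))>0;print(n,'hatch z',np.percentile(W[m][:,2],[5,50,95]).round(1))
movel(p+[0,0,12],R,max_speed=90);wait(.2);b=read_state()['ft_force']
g=movel(p+[0,0,0.2],R,max_speed=15,guard=3);s=read_state();print(g,(s['eef_pos']-p).round(2),(s['ft_force']-b).round(2),s['time'])
open_gripper();wait(.2);s=read_state();print(s['finger_gap'],s['ft_force'].round(2))
movel(p+[0,0,25],R,max_speed=40);movel(p+[0,0,100],R,max_speed=150)
movep(np.array([400,150,300.]),R);wait(.3);s=read_state();print(s['time'])
E={n:camera(n) for n in('top','side')};pickle.dump(E,open('c3.pkl','wb'))
t,s=E['top']['image'],E['side']['image'];f=lambda a:cv2.resize(a,(400,300),interpolation=2)
cv2.imwrite('pics/final.png',np.vstack([np.hstack([f(t[160:260,255:390-5]),f(s[190:280,200:320])]),np.hstack([f(t[158:225,352:432]),f(t[160:230,150:230])])]))
E
sed -i "s/c0.pkl/c3.pkl/" m.py; sed -i "s/pics.masks/pics\/masks3/" m.py; python3 m.py
```

```text
top hatch z [90.7 94.4 97.8]
side hatch z [93.8 95.2 96.5]
True [-0.13 -0.04  0.1 ] [ 1.82 -0.74  8.64] 55.4333
85.39178002725936 [-0.11 -0.39  0.03]
59.05
top hatch (array([ 563.4, -291.5]), array([ 563.5, -291.4]), array([67.3, 67.2]), 10.93)
 handle (array([515.8, -16.2]), array([515.7, -16.3]), array([72.2, 14.3]), 12.33) yaw 12.01 ends 464.9 537.0
  pocket (array([598.2,   0.7]), array([5.987e+02, 3.000e-01]), array([29.1, 26.6]), 89.96)
  board (array([533.4, -14.1]), array([537.7, -17.2]), array([185.1,  68.4]), 13.09)
top ball [163.88 193.11] [ 30  45  15  96 180] [593.5 353.1  19. ]
top ball [191.01 185.8 ] [132  52  28  27 575] [615.  274.9  19. ]
side hatch (array([ 564.7, -290.9]), array([ 565.2, -289.7]), array([64.7, 66.4]), 10.35)Traceback (most recent call last):
  File "m.py", line 19, in <module>
    m=(hs[...,2]>165)&(hs[...,0]>10)&(hs[...,1]>75); m=best(cv2.morphologyEx(m.astype(np.uint8),cv2.MORPH_OPEN,np.ones((11,11))))
                                                       ~~~~^^^^^^^^^^^^^^^^^^^^^^^^^^^^^^^^^^^^^^^^^^^^^^^^^^^^^^^^^^^^^^^^^^^^^^
  File "m.py", line 10, in best
    k,l,st,ce=cv2.connectedComponentsWithStats(m.astype(np.uint8));return l==1+st[1:,4].argmax()
                                                                               ~~~~~~~~~~~~~~~^^
ValueError: attempt to get argmax of an empty sequence
```

View pics/final.png

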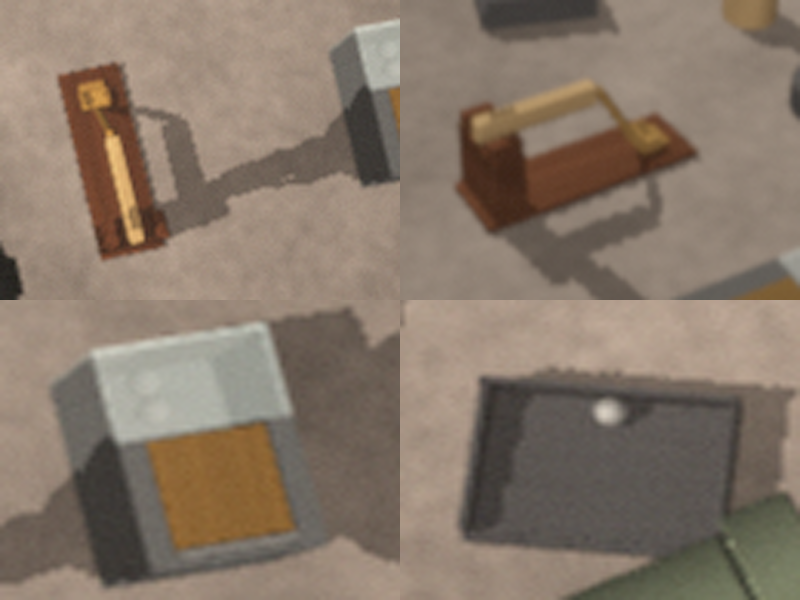

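The spoon lies on its rest as found, two balls show through the clear roof at (145,380) and (150,410), the hatch is shut, and one ball remains in the tray at (608,410).

```bash
python3 -c "
from workcell import *
print(finish_job())"
```

```text
the job is handed in; nothing more can be done
None
```

The job is handed in at about 59 s of the 72 s allowed: the final pictures show two balls in the box with the hatch shut, the third in the tray and the spoon back on its rest; the judge returned no verdict.

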